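Shortbread tower for the counter

TASK

Get the serving board ready for the counter: take the small ring cutter off it and stand it flat on the bare worktop, stack all the shortbread fingers from the baking sheet crosswise on the slate inset, two to a layer, each finger flush along one edge of the inset: the first pair parallel to the board's long sides, the next pair across them, and so on (an odd one lies on top along either edge), and stand the round-topped sign fully home in the board's slotted holder. Leave the square-topped sign in the rack and the big cutter, timer and bottle where they are.

Things in the scene. Friction and masses are not known exactly. Their poses are not given: they have to be found in the camera images.
- board: Wooden serving board, 170 mm (its x) by 300 mm (its y) and 16 mm thick, fixed; origin at the centre of its underside, z up. A dark square slate inset, flush with its top, lies on its +y half; a dark wooden sign holder stands on its -y half.
- inset (a point): Centre of the slate inset, on the board's top face (16 mm above the worktop); same axes as the board (y along the board's length). The inset is 110 x 110 mm, sides parallel to the board's. Board and holder do not move.
- holder_slot (a point): Centre of the floor of the sign holder's slot, level with the board's top; same axes as the board. The slot is about 14 mm wide along x and 70 mm long along y, 24 mm deep, its mouth bevelled by 3 mm; the holder block is 42 x 82 x 24 mm.
- sheet: Aluminium baking sheet, 280 mm (x) by 260 mm (y), fixed; 4 mm thick floor, bead rim 9 mm high; origin at the centre of its underside. The shortbread lies on it.
- rack: Dark wooden storage rack for signs, 160 mm (x) x 82 mm (y) x 30 mm high, fixed; origin at the centre of its underside. Two slots like the holder's (14 x 70 mm, 24 mm deep, running along y) at x = -40 and +40 mm, slot floor 6 mm above the worktop.
- round_sign: Blank slate sign with a half-round top, standing in one of the rack's two slots: 10 mm thick (its x), 60 mm wide (y), 100 mm high (z); the rounding has 30 mm radius and begins 70 mm up. 60 g. Origin at the centre of its lower edge. Gripped low (across the thickness, just above the slot) it is not lost if the grip slackens near the surface.
- square_sign: Blank slate sign with a straight top, in the rack's other slot: 10 x 60 x 100 mm, same axes and origin as the other sign.
- cutter: Small steel ring cutter, 55 mm across, 31 mm high, 40 g, standing on the slate inset; origin at the centre of its underside. Handle it as a solid disc: grip across its outside.
- big_cutter: Larger steel ring cutter, 71 mm across, 36 mm high, standing near the front edge; bystander.
- timer: White wind-up kitchen timer, 68 mm across, 56 mm high, behind the sheet; bystander; origin under its centre.
- bottle: Syrup squeeze bottle, 59 mm across, 172 mm high, behind the board; bystander; origin under its centre.
- bar0: Shortbread finger, rigid, 110 mm long (its x), 30 mm wide (y), 15 mm thick (z), about 50 g; origin at its centre. Four to six of these six alike lie flat on the baking sheet, roughly along the sheet's y; the others are absent.
- bar1: Shortbread finger, rigid, 110 mm long (its x), 30 mm wide (y), 15 mm thick (z), about 50 g; origin at its centre. Four to six of these six alike lie flat on the baking sheet, roughly along the sheet's y; the others are absent.
- bar2: Shortbread finger, rigid, 110 mm long (its x), 30 mm wide (y), 15 mm thick (z), about 50 g; origin at its centre. Four to six of these six alike lie flat on the baking sheet, roughly along the sheet's y; the others are absent.
- bar3: Shortbread finger, rigid, 110 mm long (its x), 30 mm wide (y), 15 mm thick (z), about 50 g; origin at its centre. Four to six of these six alike lie flat on the baking sheet, roughly along the sheet's y; the others are absent.
- bar4: Shortbread finger, rigid, 110 mm long (its x), 30 mm wide (y), 15 mm thick (z), about 50 g; origin at its centre. Four to six of these six alike lie flat on the baking sheet, roughly along the sheet's y; the others are absent.
- bar5: Shortbread finger, rigid, 110 mm long (its x), 30 mm wide (y), 15 mm thick (z), about 50 g; origin at its centre. Four to six of these six alike lie flat on the baking sheet, roughly along the sheet's y; the others are absent.

How it is judged:
By the outcome, as a careful person would: the job done as asked, in the order asked, and still so for the second after the job is handed in, with the robot touching nothing.
Of bar0, bar1, bar2, bar3, bar4, bar5 only 4 to 6 are there at a start; the rules pass over those that are not, and their reading is None.
At some moment in a run one of cutter may be knocked a few centimetres aside while the robot is not near it.
Once in a run the grip may slacken for a moment while it holds something.
It also fails if it takes over 210 s, if anything falls off the work surface, if the arm or the gripper's body presses on something with over 40 N, if the wrist force passes 120 N, or if a joint passes its speed limit or range.

ROBOT

A 6-joint arm with a two-finger parallel gripper is mounted at the origin on a cart in front of the work surface, level with it; the furniture and walls round the work are solid. World frame = base frame: x ahead of the robot, y to its left, z up, the work surface at z = 0. Lengths are in m, angles in rad, forces in N, time in s.
With the tool pointing down it reaches from about 0.225 to 0.875 m from the base axis. Payload 3.4 kg.
Tool frame: the origin (TCP) lies midway between the tips of the shut fingers; the grasp point (between the pads) lies 19 mm behind it; z points along the fingers, y is the line along which they close (so a half turn about z gives the same grasp; the last joint's range is limited). The gripper opens to 85 mm and grips with 20 to 120 N. Pads are 22 mm wide; open, the fingers measure 114 mm over their backs; the gripper's body (76 mm by 85 mm) begins 54 mm behind the grasp point. The pads swing forward as they close: fully open they stand 13 mm farther back than shut.
Start: joints at [1.129, 0.276, 1.505, -0, 1.361, -0.121], TCP at [0.181, 0.546, 0.231] pointing down, gripper open.
Joint ranges: [-2.89, 2.89], [-0.75, 2.08], [0.22, 2.7], [-1.18, 4.32], [0.11, 2.71], [-2.7, 2.7]. Speed limits (rad/s): [2.57, 2.57, 3.14, 3.14, 3.14, 3.14].

INTERFACE

Orientations are given as a rotation vector (axis times angle).
In Python, from station import monitor, imaging, manip gives the robot as it stands. The module is installed in compiled form; this text tells all that it offers.
- The arm moves only by the shell command python3 -m pendant 'ROWS' [OPENING] [FORCE]. ROWS is JSON, one flat list of numbers, 4 for each row, row after row: the shift along the tool's x, y, z in cm, then the turn about the tool's z in rad. In form: [x, y, z, twist, x, y, z, twist, ...]. A call has 1 to 20 rows; each row is the pose to reach, as a shift and turn from the pose commanded when the call began, along the tool's axes at that moment; what a row does not reach only later rows make up. A row lasts 1/10 s, in which the tool goes at most 50 mm and 8.59 degrees, less where a joint would pass 70% of its speed; a pose out of reach is approached as far as the arm can. A call with a gripper value outside its range is refused whole. OPENING is the opening in per cent of the stroke, from 0 (shut) to 100 (fully open), set as the call begins (- or left out, the last holds). The fingers move at their own pace and stop on an object; FORCE is the grip in N (left out, the last holds). Time passes only in rows, so rows that repeat a pose let the fingers close. It gives the time, the measured TCP pose, the force, the opening and the grip force at its end, in the units of the state.
- monitor.get_state(): the state, without advancing time (a new reading comes with each control period).
- imaging.capture(name): name is "scene" or "top"; returns (picture, depth): 480x640x3 uint8, red, green, blue; 480x640 float32, m along the optical axis (not along the pixel's ray), 0 where there is no reading.
- imaging.calibration(name): a dict with "fx", "fy", "cx", "cy" (pixels), "R" (3x3) and "t" (3): a world point X has camera coordinates R X + t. Camera axes: x right, y down, z forward; pixel columns grow to the right and rows downward; lengths in m; the calibration is good to about 2 mm. A picture is of the moment at which its call begins. calibration takes no time and is no camera call.
- manip.sign_off(): hands the job in; it is judged then, once.
The state is a dict: "time_s": time; "joints": joint angles; "qvel": joint speeds; "tau": joint torques, N m; "ee_pos": TCP position; "tool_rot": TCP orientation; "force": force on the tool from outside, world axes, zero at the start; "wrist_torque": the same for the moment, N m; "grip_width": opening from 0.0 (shut) to 1.0 (fully open); "gripper_force": force on a finger pad.
Only numpy, scipy, OpenCV 4.12 (cv2) and the standard library are available. Lean on these libraries where they do the work, as an engineer would, in place of code of your own. Each camera call takes 0.05 s, during which the arm holds its last target. There are 200 camera calls.

## Working session

There is one attempt and no reset: what is moved stays moved. The work goes in short steps, Python scripts to look and compute and a shell command to move; the robot and the scene stay as the last step left them, time stands still between calls to the robot, and variables do not carry over. Pictures are saved under pics/ and viewed, at most 14 in all, crops included, and the job is handed in when it is done.

```bash
mkdir -p pics
cat > h.py <<'E'
import numpy as np, cv2
from scipy.spatial.transform import Rotation as Ro
from station import monitor, imaging, manip
def cap(n):
    im,d=imaging.capture(n); c=imaging.calibration(n); return im,d,c
def cloud(d,c):
    v,u=np.mgrid[0:480,0:640]
    P=np.stack([(u-c['cx'])/c['fx']*d,(v-c['cy'])/c['fy']*d,d],-1)
    return (P-np.array(c['t']))@np.array(c['R'])
E
python3 - <<'E'
from h import *
for n in ('scene','top'):
    im,d,c=cap(n); np.savez(''+n+'0.npz',im=im,d=d,X=cloud(d,c))
    cv2.imwrite(f'pics/{n}0.png',im[:,:,::-1])
    R=np.array(c['R']);print(n,-R.T@np.array(c['t']),R.round(3).tolist(),c['fx'],(d>0).mean())
s=monitor.get_state();print(s)
E
```

```text
scene [-0.20858525 -0.53068763  0.72840308] [[0.558, -0.83, -0.02], [-0.508, -0.322, -0.799], [0.656, 0.456, -0.601]] 530.6189197333694 0.9959147135416667
top [ 0.07231033 -0.00660823  1.54793199] [[-0.023, -1.0, -0.003], [-0.957, 0.023, -0.288], [0.288, -0.004, -0.957]] 570.1868398675325 0.996025390625
{'time_s': 0.1, 'joints': array([ 1.12898106e+00,  2.76546481e-01,  1.50603963e+00,  1.36897480e-05,
        1.36072844e+00, -1.21018024e-01]), 'qvel': array([ 0.00300251, -0.00192045, -0.00333318,  0.00315298,  0.00077421,
       -0.00038383]), 'tau': array([ 1.35652295e-03, -4.17694795e+01, -2.46405637e+01, -4.36307459e-05,
        5.72166959e-03,  2.03849311e-05]), 'ee_pos': array([0.18110776, 0.54521145, 0.23050464]), 'tool_rot': array([-5.01675020e-01, -3.10077969e+00,  2.59210588e-03]), 'force': array([ 0.42133728,  0.7730766 , -0.34700654]), 'wrist_torque': array([-0.01937514, -0.03659299,  0.01863861]), 'gripper_force': 0.0, 'grip_width': 1.0023048576047733}
```

View pics/scene0.png

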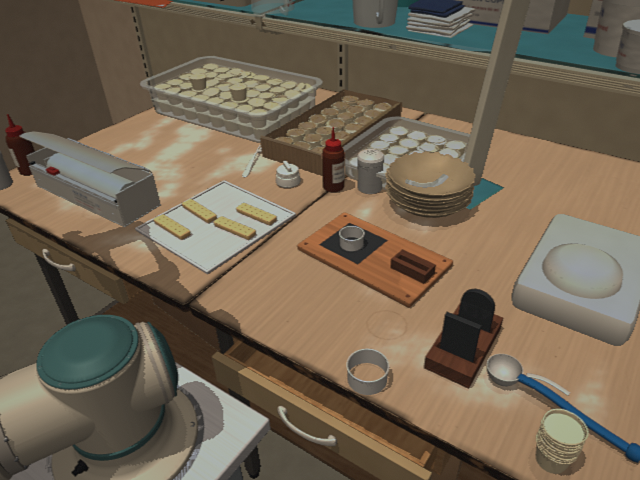

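View pics/top0.png

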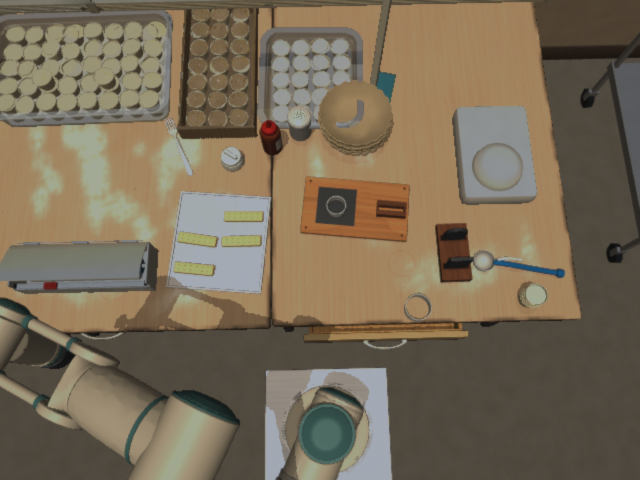

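The top view shows four fingers at (243,216), (197,240), (241,240) and (194,269). The board is at (356,208), with the inset and cutter at (336,206) and the holder at (391,209). The rack is at (453,252). In the scene view the round sign (480,300) is in the slot farther from the robot, and the square sign (462,335) is in the nearer one.

```bash
cat > seg.py <<'E'
from h import *
def rect(X,m):
    P=X[m]; r=cv2.minAreaRect((P[:,:2]*1000).astype(np.float32)); return r
def comp(m,amin=30):
    n,l,s,ce=cv2.connectedComponentsWithStats(m.astype(np.uint8)); return [(l==i,s[i],ce[i]) for i in range(1,n) if s[i][4]>=amin]
E
python3 - <<'E'
from seg import *
for n in ('top','scene'):
    z=np.load(n+'0.npz'); im,X=z['im'],z['X']; hsv=cv2.cvtColor(im,cv2.COLOR_RGB2HSV); Z=X[...,2]
    ws=(X[...,0]>.2)&(X[...,0]<.75)&(abs(X[...,1])<.6)
    print(n,'table z',np.median(Z[ws&(abs(Z)<.02)]))
    bar=(hsv[...,0]>18)&(hsv[...,0]<32)&(hsv[...,1]>90)&(Z>.01)&(Z<.03)&ws
    for m,s,ce in comp(bar): 
        r=rect(X,m); print('bar',ce.round(),s[4],np.round(r[0],1),np.round(r[1],1),round(r[2],1),np.median(Z[m]).round(4))
    reg={'board':((X[...,1]<.1)&(X[...,1]>-.32)&(X[...,0]>.38)&(X[...,0]<.7)&(Z>.009)&(Z<.022)),
     'holder':((X[...,1]<.1)&(X[...,1]>-.28)&(X[...,0]>.35)&(X[...,0]<.7)&(Z>.034)&(Z<.0435)),
     'rack':((X[...,1]<-.25)&(X[...,1]>-.55)&(X[...,0]>.25)&(X[...,0]<.7)&(Z>.024)&(Z<.036)),
     'signs':((X[...,1]<-.25)&(X[...,1]>-.5)&(X[...,0]>.25)&(X[...,0]<.7)&(Z>.05)&(Z<.12)),
     'dark':((X[...,1]<.1)&(X[...,1]>-.15)&(X[...,0]>.4)&(X[...,0]<.7)&(abs(Z-.016)<.006)&(hsv[...,2]<75)),
     'cut':((X[...,1]<.1)&(X[...,1]>-.15)&(X[...,0]>.4)&(X[...,0]<.7)&(Z>.04)&(Z<.055)),
     'tall':((X[...,1]<.45)&(X[...,1]>-.6)&(X[...,0]>.2)&(X[...,0]<.75)&(Z>.02))}
    for k,m in reg.items():
        for mm,s,ce in comp(m,25):
            r=rect(X,mm); print(k,ce.round(),s[4],np.round(r[0],1),np.round(r[1],1),round(r[2],1),np.median(Z[mm]).round(4),Z[mm].max().round(3))
E
```

```text
top table z 0.00027679619322304195
bar [247. 217.] 107 [569.  220.7] [104.9  28.1] 90.0 0.0164
bar [202. 241.] 106 [506.1 348.2] [104.9  28.7] 80.6 0.0168
bar [258. 239.] 35 [502.6 181. ] [32.3 20.9] 33.1 0.017
bar [241. 245.] 38 [487.2 231.6] [89.9  4.8] 88.5 0.0175
bar [200. 270.] 88 [422.2 353.1] [104.1  28.8] 82.7 0.0168
board [352. 209.] 4986 [588.5 -93.8] [301.6 172.2] 83.4 0.0153 0.022
board [391. 209.] 73 [ 582.2 -195.9] [68.3 10.6] 84.9 0.0159 0.022
holder [391. 208.] 280 [ 577.9 -193.6] [81.9 44.3] 82.6 0.0394 0.043
rack [464. 199.] 33 [ 603.7 -399.6] [51.9 18.7] 38.4 0.0285 0.036
rack [504. 202.] 28 [ 589.8 -514.7] [ 5.1 47.4] 1.7 0.03 0.036
rack [482. 203.] 27 [ 589.2 -452.2] [51.5  4. ] 88.2 0.03 0.034
rack [453. 253.] 1140 [ 451.5 -360. ] [161.6  84.6] 0.5 0.0294 0.036
rack [507. 263.] 166 [ 413.7 -500.4] [98.5 27.2] 69.3 0.0304 0.036
signs [483. 178.] 1872 [ 643.3 -444.4] [113.3 111.1] 0.0 0.0778 0.119
signs [456. 232.] 193 [ 491.4 -358.7] [13.  59.8] 2.3 0.0872 0.11
signs [459. 261.] 202 [ 410.9 -360.1] [61.6 11.5] 88.2 0.0973 0.112
dark [336. 206.] 875 [595.  -40.4] 
[... 2125 characters left out ...]
88.  -39.5] [56.2 51.8] 15.1 0.0434 0.048
tall [285. 173.] 287 [731.3 257.8] [36.3 57.9] 0.1 0.038 0.057
tall [411. 197.] 97 [ 744.6 -101.5] [10.6 78.9] 0.3 0.0743 0.081
tall [407. 206.] 25 [748.  -92.7] [44.7  4.9] 86.6 0.045 0.047
tall [412. 212.] 26 [ 746.6 -109.6] [41.2  6.5] 89.2 0.0343 0.037
tall [351. 237.] 422 [588.3 -39.4] [58.5 52.3] 19.4 0.034 0.048
tall [580. 289.] 9077 [ 667.8 -494.5] [164.7 210.2] 0.1 0.0705 0.11
tall [412. 265.] 838 [ 578.1 -193.6] [84.4 47.8] 83.3 0.0353 0.042
tall [465. 334.] 3997 [ 452.7 -359.7] [166.1  82.7] 0.8 0.045 0.107
tall [367. 366.] 518 [ 301.2 -250. ] [70.6 70.1] 0.5 0.0285 0.037
tall [553. 421.] 3499 [ 391.8 -514.8] [213.8 116.2] 46.0 0.056 0.086
```

```bash
cat > go.py <<'E'
# usage: go.py x y z(mm) phi(deg) [...]: tool-frame shifts (cm) and twist from the present pose; phi = world angle of tool y
import sys
from h import *
s=monitor.get_state(); R=Ro.from_rotvec(s['tool_rot']).as_matrix(); p=s['ee_pos']
phi=np.degrees(np.arctan2(R[1,1],R[0,1]))
print('now',(p*1000).round(1),'phi',phi.round(2),'tilt',np.degrees(np.arccos(-R[2,2])).round(2),'q6',s['joints'][5].round(2),'t',s['time_s'].round(1),'F',s['force'].round(1),'grip',s['grip_width'].round(3),s['gripper_force'].round(1))
a=list(map(float,sys.argv[1:]))
for i in range(0,len(a),4):
    d=R.T@(np.array(a[i:i+3])/1000-p)*100
    t=(phi-a[i+3]+180)%360-180
    print(a[i:i+4],'->',d.round(2).tolist(),round(np.radians(t),3))
E
python3 go.py 590 -40 120 -6.5  590 -40 16 -6.5
```

```text
Traceback (most recent call last):
  File "go.py", line 6, in <module>
    print('now',(p*1000).round(1),'phi',phi.round(2),'tilt',np.degrees(np.arccos(-R[2,2])).round(2),'q6',s['joints'][5].round(2),'t',s['time_s'].round(1),'F',s['force'].round(1),'grip',s['grip_width'].round(3),s['gripper_force'].round(1))
                                                                                                                                     ^^^^^^^^^^^^^^^^^
AttributeError: 'float' object has no attribute 'round'
```

```bash
sed -i "s/s\['time_s'\].round(1)/round(s['time_s'],1)/; s/s\['grip_width'\].round(3),s\['gripper_force'\].round(1)/round(s['grip_width'],3),round(s['gripper_force'],1)/" go.py
python3 go.py 590 -40 120 -6.5  590 -40 16 -6.5
```

```text
now [181.1 545.2 230.5] phi 71.62 tilt 0.1 q6 -0.12 t 0.1 F [ 0.4  0.8 -0.3] grip 1.002 0.0
[590.0, -40.0, 120.0, -6.5] -> [-57.26, -42.62, 11.11] 1.363
[590.0, -40.0, 16.0, -6.5] -> [-57.26, -42.61, 21.51] 1.363
```

```bash
python3 -m pendant '[-57.2,-42.6,5,1.363,-57.2,-42.6,5,1.363,-57.2,-42.6,5,1.363,-57.2,-42.6,5,1.363,-57.2,-42.6,5,1.363,-57.2,-42.6,5,1.363,-57.2,-42.6,5,1.363,-57.2,-42.6,5,1.363,-57.2,-42.6,5,1.363,-57.2,-42.6,5,1.363,-57.2,-42.6,5,1.363,-57.2,-42.6,5,1.363,-57.2,-42.6,5,1.363,-57.2,-42.6,5,1.363,-57.2,-42.6,5,1.363,-57.2,-42.6,5,1.363,-57.2,-42.6,11,1.363,-57.2,-42.6,11,1.363,-57.2,-42.6,11,1.363,-57.2,-42.6,11,1.363]' 100 40; python3 go.py 590 -40 16 -6.5
python3 - <<'E'
from seg import *
for n in ('scene','top'):
    im,d,c=cap(n); cv2.imwrite(f'pics/{n}1.png',im[:,:,::-1]); X=cloud(d,c); Z=X[...,2]
    m=(abs(X[...,0]-.59)<.08)&(abs(X[...,1]+.04)<.07)&(Z>.025)&(Z<.055)
    for mm,s,ce in comp(m,20): r=rect(X,mm); print(n,ce.round(),s[4],np.round(r[0],1),np.round(r[1],1),Z[mm].max())
E
```

```text
time_s: 2.1
ee_pos: [0.59, -0.0379, 0.1225]
tool_rot: [2.341, 2.094, 0.001]
force: [0.4, 0.3, -0.1]
grip_width: 0.997
gripper_force: 0.0
now [590.  -37.9 122.5] phi -6.4 tilt 0.06 q6 -0.07 t 2.1 F [ 0.4  0.3 -0.1] grip 0.997 0.0
[590.0, -40.0, 16.0, -6.5] -> [-0.21, 0.01, 10.65] 0.002
scene [351. 236.] 352 [588.5 -39.4] [57.3 52.5] 0.04917661705486818
```

```bash
python3 -m pendant '[-0.2,0,5,0,-0.2,0,8,0,-0.2,0,10,0,-0.2,0,10.6,0,-0.2,0,10.6,0]' 100 40; python3 -m pendant '[0,0,0,0,0,0,0,0,0,0,0,0,0,0,0,0,0,0,0,0,0,0,0,0,0,0,0,0,0,0,0,0]' 40 40; python3 go.py 590 -40 120 -6.5  400 -70 120 -6.5 400 -70 2 -6.5
```

```text
time_s: 2.7
ee_pos: [0.5901, -0.0408, 0.0158]
tool_rot: [2.343, 2.092, 0.001]
force: [-0.9, 0.2, 0.7]
grip_width: 1.0
gripper_force: 0.0
time_s: 3.5
ee_pos: [0.5908, -0.0411, 0.0173]
tool_rot: [2.342, 2.091, 0.003]
force: [-0.5, 1.1, 6.8]
grip_width: 0.614
gripper_force: 41.5
now [590.8 -41.1  17.3] phi -6.48 tilt 0.19 q6 -0.07 t 3.5 F [-0.5  1.1  6.8] grip 0.614 41.5
[590.0, -40.0, 120.0, -6.5] -> [0.1, -0.06, -10.27] 0.0
[400.0, -70.0, 120.0, -6.5] -> [-5.03, -18.6, -10.33] 0.0
[400.0, -70.0, 2.0, -6.5] -> [-5.02, -18.63, 1.47] 0.0
```

```bash
python3 -m pendant '[0,0,-4,0,0,0,-8,0,-1,-4,-9,0,-2,-8,-9,0,-3,-12,-9,0,-4,-16,-9,0,-5,-18.6,-9,0,-5,-18.6,-6,0,-5,-18.6,-3,0,-5,-18.6,-1,0,-5,-18.6,0.5,0,-5,-18.6,1.2,0,-5,-18.6,1.4,0,-5,-18.6,1.5,0,-5,-18.6,1.5,0]' 40 40; python3 go.py
```

```text
time_s: 5.0
ee_pos: [0.3991, -0.0696, 0.0013]
tool_rot: [2.343, 2.092, 0.0]
force: [-2.1, 0.1, 4.0]
grip_width: 0.616
gripper_force: 41.3
now [399.1 -69.6   1.3] phi -6.46 tilt 0.02 q6 -0.23 t 5.0 F [-2.1  0.1  4. ] grip 0.616 41.3
```

```bash
python3 -m pendant '[0,0,0,0,0,0,0,0,0,0,0,0,0,0,0,0,0,0,-0.5,0,0,0,-2,0,0,0,-6,0,0,0,-10,0,0,0,-12,0,0,0,-12,0]' 100 40; python3 go.py 570 221.5 80 -1  570 221.5 8 -1
```

```text
time_s: 6.0
ee_pos: [0.4015, -0.0704, 0.1235]
tool_rot: [2.338, 2.088, 0.006]
force: [-0.3, -0.2, -0.4]
grip_width: 0.998
gripper_force: 0.0
now [401.5 -70.4 123.5] phi -6.47 tilt 0.44 q6 -0.23 t 6.0 F [-0.3 -0.2 -0.4] grip 0.998 0.0
[570.0, 221.5, 80.0, -1.0] -> [30.91, 13.42, 4.4] -0.095
[570.0, 221.5, 8.0, -1.0] -> [30.92, 13.36, 11.6] -0.095
```

```bash
python3 -m pendant '[5,2,0,0,10,4,0,0,15,6,0,-0.05,20,9,0,-0.095,25,11,0,-0.095,30.9,13.4,3,-0.095,30.9,13.4,5,-0.095,30.9,13.4,5,-0.095,30.9,13.4,5,-0.095,30.9,13.4,5,-0.095]' 62 40; python3 go.py 570.5 221.4 6 -1
python3 - <<'E'
from seg import *
for n in ('scene','top'):
    im,d,c=cap(n); cv2.imwrite(f'pics/{n}2.png',im[:,:,::-1]); X=cloud(d,c); Z=X[...,2]
    m=(abs(X[...,0]-.4)<.08)&(abs(X[...,1]+.07)<.07)&(Z>.007)&(Z<.055)
    for mm,s,ce in comp(m,20): r=rect(X,mm); print(n,ce.round(),s[4],np.round(r[0],1),np.round(r[1],1),Z[mm].max())
    hsv=cv2.cvtColor(im,cv2.COLOR_RGB2HSV)
    b=(hsv[...,0]>18)&(hsv[...,0]<32)&(hsv[...,1]>90)&(Z>.007)&(Z<.026)&(X[...,0]>.3)&(X[...,0]<.7)&(X[...,1]>.1)&(X[...,1]<.45)
    for mm,s,ce in comp(b,30): r=rect(X,mm); print(n,'bar',ce.round(),s[4],np.round(r[0],1),np.round(r[1],1),round(r[2],1))
E
```

```text
time_s: 7.0
ee_pos: [0.5663, 0.2213, 0.07]
tool_rot: [-2.241, -2.201, 0.003]
force: [1.4, 0.1, -0.3]
grip_width: 0.617
gripper_force: 0.0
now [566.3 221.3  70. ] phi -1.05 tilt 0.1 q6 0.28 t 7.0 F [ 1.4  0.1 -0.3] grip 0.617 0.0
[570.5, 221.4, 6.0, -1.0] -> [0.02, 0.43, 6.4] -0.001
scene [312. 296.] 463 [398.3 -67.7] [56.1 52.8] 0.031311561997967224
scene bar [198. 209.] 262 [506.7 350.7] [109.8  29.2] 79.6
scene bar [248. 209.] 140 [571.5 245.7] [30.6 58.7] 3.5
scene bar [171. 225.] 300 [422.8 355. ] [107.1  28. ] 83.2
scene bar [234. 226.] 310 [500.6 227.4] [106.   29.8] 89.7
scene bar [268. 218.] 40 [567.6 179.3] [21.3 23. ] 89.6
top [349. 272.] 105 [398.7 -68.4] [53.2 53.7] 0.03523557634598761
top bar [260. 215.] 37 [571.  175.1] [31.2 14.3] 5.1
top bar [189. 242.] 36 [501.5 374.6] [59.  10.2] 80.1
```

```bash
python3 -m pendant '[0,0.4,3,0,0,0.4,5,0,0,0.4,6,0,0,0.4,6.4,0,0,0.4,6.4,0]' 62 40; python3 -m pendant '[0,0,0,0,0,0,0,0,0,0,0,0,0,0,0,0,0,0,0,0,0,0,0,0]' 10 40;python3 go.py
```

```text
time_s: 7.6
ee_pos: [0.5713, 0.2218, 0.0068]
tool_rot: [2.242, 2.2, 0.001]
force: [0.3, 0.4, -0.5]
grip_width: 0.62
gripper_force: 0.0
time_s: 8.2
ee_pos: [0.5723, 0.2225, 0.0078]
tool_rot: [2.24, 2.2, 0.004]
force: [-0.3, -1.2, 5.7]
grip_width: 0.336
gripper_force: 40.6
now [572.3 222.5   7.8] phi -1.02 tilt 0.17 q6 0.28 t 8.2 F [-0.3 -1.2  5.7] grip 0.336 40.6
```

```bash
python3 go.py 571 222 90 -1  635.5 -45.5 90 -6.5  635.5 -45.5 18.5 -6.5
```

```text
now [572.3 222.5   7.8] phi -1.02 tilt 0.17 q6 0.28 t 8.2 F [-0.3 -1.2  5.7] grip 0.336 40.6
[571.0, 222.0, 90.0, -1.0] -> [-0.05, -0.1, -8.22] -0.0
[635.5, -45.5, 90.0, -6.5] -> [-26.68, 6.82, -8.22] 0.096
[635.5, -45.5, 18.5, -6.5] -> [-26.68, 6.8, -1.07] 0.096
```

```bash
python3 -m pendant '[0,0,-3,0,0,0,-6,0,-2,0.5,-8,0,-6,1.5,-8,0.03,-10,2.5,-8,0.06,-14,3.6,-8,0.096,-18,4.6,-8,0.096,-22,5.6,-8,0.096,-25,6.4,-8,0.096,-26.7,6.8,-8,0.096,-26.7,6.8,-6,0.096,-26.7,6.8,-4,0.096,-26.7,6.8,-4,0.096,-26.7,6.8,-4,0.096]' 10 40;python3 go.py 636 -45 18.7 -6.5
python3 - <<'E'
from seg import *
for n in ('scene','top'):
    im,d,c=cap(n); cv2.imwrite(f'pics/{n}3.png',im[:,:,::-1]); X=cloud(d,c); Z=X[...,2]
    hsv=cv2.cvtColor(im,cv2.COLOR_RGB2HSV)
    b=(hsv[...,0]>18)&(hsv[...,0]<32)&(hsv[...,1]>90)&(Z>.015)&(Z<.08)&(X[...,0]>.5)&(X[...,0]<.7)&(X[...,1]>-.15)&(X[...,1]<.05)
    P=X[b]; r=rect(X,b); print(n,b.sum(),np.round(r[0],1),np.round(r[1],1),round(r[2],1),np.percentile(Z[b],[5,50,95]))
E
```

```text
time_s: 9.6
ee_pos: [0.6339, -0.0452, 0.0461]
tool_rot: [-2.343, -2.091, 0.001]
force: [-0.1, 0.1, -1.1]
grip_width: 0.337
gripper_force: 39.9
now [633.9 -45.2  46.1] phi -6.5 tilt 0.08 q6 -0.07 t 9.6 F [-0.1  0.1 -1.1] grip 0.337 39.9
[636.0, -45.0, 18.7, -6.5] -> [0.04, 0.21, 2.74] 0.0
scene 63 [624.  -43.9] [107.   34.6] 88.2 [0.05361617 0.0559078  0.06781049]Traceback (most recent call last):
  File "<stdin>", line 6, in <module>
    return _quantile_unchecked(
        a, q, axis, out, overwrite_input, method, keepdims, weights)
    return _ureduce(a,
                    func=_quantile_ureduce_func,
    ...<5 lines>...
                    overwrite_input=overwrite_input,
                    method=method)
    r = func(a, **kwargs)
    result = _quantile(arr,
                       quantiles=q,
    ...<2 lines>...
                       out=out,
                       weights=wgt)
    slices_having_nans = np.isnan(arr[-1, ...])
                                  ~~~^^^^^^^^^
IndexError: index -1 is out of bounds for axis 0 with size 0
```

```bash
python3 -m pendant '[0,0.2,1.5,0,0,0.2,2.2,0,0,0.2,2.5,0,0,0.2,2.6,0,0,0.2,2.7,0,0,0.2,2.7,0]' 10 40;python3 go.py
```

```text
time_s: 10.3
ee_pos: [0.6359, -0.046, 0.0198]
tool_rot: [-2.344, -2.091, 0.0]
force: [-1.4, 0.5, 3.7]
grip_width: 0.339
gripper_force: 40.3
now [635.9 -46.   19.8] phi -6.53 tilt 0.03 q6 -0.07 t 10.3 F [-1.4  0.5  3.7] grip 0.339 40.3
```

```bash
python3 -m pendant '[0,0,0,0,0,0,0,0,0,0,0,0,0,0,-0.5,0,0,0,-3,0,0,0,-7,0,-2,-4,-10,0,-4,-10,-12,0,-3,-15,-14,0,0,-20,-14,0,0,-20,-14,0]' 62 40;python3 go.py 500 226 70 0
cat > chk.py <<'E'
from seg import *
o=np.array([595.4,-40.2]); a=np.radians(-6.5); U=np.array([[np.cos(a),np.sin(a)],[-np.sin(a),np.cos(a)]])
def chk(zlo=.01,zhi=.1):
  for n in ('scene','top'):
    im,d,c=cap(n); X=cloud(d,c); Z=X[...,2]; hsv=cv2.cvtColor(im,cv2.COLOR_RGB2HSV)
    b=(hsv[...,0]>18)&(hsv[...,0]<32)&(hsv[...,1]>90)&(Z>zlo)&(Z<zhi)&(X[...,0]>.3)&(X[...,0]<.72)&(X[...,1]>-.15)&(X[...,1]<.45)
    b=cv2.morphologyEx(b.astype(np.uint8),cv2.MORPH_CLOSE,np.ones((3,3)))>0
    for mm,s,ce in comp(b,25):
        r=rect(X,mm); p=np.array(r[0]); print(n,'bar',ce.round(),s[4],p.round(1),'inset-uv',(U@(p-o)).round(1),np.round(r[1],1),round(r[2],1),np.median(Z[mm]).round(4))
    e=(abs(X[...,0]-.595)<.1)&(abs(X[...,1]+.04)<.1)&(abs(Z-.0155)<.006)&(hsv[...,2]<75)
    for mm,s,ce in comp(e,150): r=rect(X,mm); print(n,'inset',np.round(r[0],1),np.round(r[1],1),round(r[2],1))
    cv2.imwrite(f'pics/{n}_{monitor.get_state()["time_s"]:.1f}.png',im[:,:,::-1])
if __name__=='__main__': chk()
E
python3 chk.py
```

```text
time_s: 11.4
ee_pos: [0.434, -0.0224, 0.1602]
tool_rot: [-2.345, -2.09, 0.0]
force: [0.4, 0.6, -0.3]
grip_width: 0.622
gripper_force: 0.0
now [434.  -22.4 160.2] phi -6.59 tilt 0.05 q6 -0.1 t 11.4 F [ 0.4  0.6 -0.3] grip 0.622 0.0
[500.0, 226.0, 70.0, 0.0] -> [25.43, 3.71, 9.03] -0.115
scene bar [198. 209.] 263 [507.4 350.6] inset-uv [-131.7  378.3] [113.6  29. ] 79.9 0.017
scene bar [171. 225.] 302 [135.7 -74.8] inset-uv [-452.9  -86.5] [1140.5   66.5] 56.3 0.0171
scene bar [234. 226.] 307 [ 176.1 -148.7] inset-uv [-404.3 -155.3] [1080.9   85.5] 49.3 0.017
scene bar [365. 229.] 352 [ 242.8 -297.1] inset-uv [-321.2 -295.1] [1012.2   94.8] 32.7 0.0293
scene inset [594.8 -40.5] [109.8 107.6] 82.9
top bar [200. 240.] 151 [506.4 348.3] inset-uv [-132.5  375.9] [103.1  28.6] 80.1 0.017
top bar [245. 242.] 127 [313.5  98.6] inset-uv [-295.8  106. ] [517.1  98.1] 34.3 0.0174
top bar [196. 269.] 175 [277.2 179.7] inset-uv [-341.1  182.4] [548.5  76. ] 50.2 0.0174
```

```bash
sed -i 's/np.ones((3,3)))>0/np.ones((3,3)))>0; b\&=(Z>zlo)\&(Z<zhi)/' chk.py
python3 -m pendant '[5,1,0,0,10,2,0,-0.05,15,3,1,-0.115,20,3.5,3,-0.115,25.4,3.75,5,-0.115,25.4,3.75,9,-0.115,25.4,3.75,9,-0.115,25.4,3.75,9,-0.115,25.4,3.75,9,-0.115,25.4,3.75,9,-0.115]' 62 40;python3 go.py 501 226 6 0; python3 chk.py
```

```text
time_s: 12.5
ee_pos: [0.5053, 0.224, 0.0713]
tool_rot: [2.22, 2.22, 0.005]
force: [0.0, 0.4, 0.8]
grip_width: 0.62
gripper_force: 0.0
now [505.3 224.   71.3] phi -0.02 tilt 0.22 q6 0.29 t 12.5 F [0.  0.4 0.8] grip 0.62 0.0
[501.0, 226.0, 6.0, 0.0] -> [0.19, -0.46, 6.52] -0.0
scene bar [198. 209.] 261 [506.8 350.7] inset-uv [-132.3  378.4] [108.3  27.3] 79.0 0.0171
scene bar [171. 225.] 300 [422.9 355.2] inset-uv [-216.2  373.3] [105.2  28.3] 82.9 0.017
scene bar [226. 222.] 164 [498.8 251.2] inset-uv [-129.   278.6] [61.1 29.5] 88.8 0.0173
scene bar [365. 230.] 355 [634.9 -46.6] inset-uv [40.  -1.8] [106.5  31.7] 82.8 0.0292
scene bar [248. 232.] 46 [499.9 184.2] inset-uv [-120.3  212.1] [29.3 16. ] 3.5 0.017
scene inset [596.2 -40.2] [109.7 109.4] 83.9
top bar [338. 192.] 217 [633.9 -45.7] inset-uv [38.9 -1.1] [107.3  32.4] 82.9 0.029
top bar [258. 240.] 37 [498.1 179. ] inset-uv [-121.5  206.8] [25.4 11.2] 1.7 0.0178
top bar [184. 240.] 28 [503.8 386.9] inset-uv [-139.3  414. ] [27.6 10.2] 77.7 0.0175
top bar [188. 269.] 85 [425.3 375.6] inset-uv [-216.1  393.8] [58.9 27.4] 84.8 0.0178
top inset [582.4 -39.2] [106.  81.] 83.6
```

```bash
python3 -m pendant '[0.2,-0.45,3,0,0.2,-0.45,5,0,0.2,-0.45,6,0,0.2,-0.45,6.5,0,0.2,-0.45,6.5,0]' 62 40; python3 -m pendant '[0,0,0,0,0,0,0,0,0,0,0,0,0,0,0,0,0,0,0,0,0,0,0,0]' 10 40;python3 go.py 555.8 -35 60 -6.5
```

```text
time_s: 13.1
ee_pos: [0.4996, 0.2265, 0.0045]
tool_rot: [2.221, 2.222, 0.001]
force: [-1.3, -0.3, 0.2]
grip_width: 0.623
gripper_force: 0.0
time_s: 13.7
ee_pos: [0.5004, 0.227, 0.0055]
tool_rot: [2.219, 2.222, 0.004]
force: [0.2, -0.2, 5.9]
grip_width: 0.339
gripper_force: 41.1
now [500.4 227.    5.5] phi 0.06 tilt 0.16 q6 0.3 t 13.7 F [ 0.2 -0.2  5.9] grip 0.339 41.1
[555.8, -35.0, 60.0, -6.5] -> [-26.2, 5.53, -5.46] 0.114
```

```bash
python3 -m pendant '[0,0,-3,0,0,0,-6,0,-2,0.5,-8,0,-6,1.3,-8,0.03,-10,2.1,-8,0.06,-14,2.9,-8,0.114,-18,3.7,-8,0.114,-22,4.6,-8,0.114,-25,5.2,-8,0.114,-26.2,5.5,-8,0.114,-26.2,5.5,-6,0.114,-26.2,5.5,-4,0.114,-26.2,5.5,-4,0.114,-26.2,5.5,-4,0.114]' 10 40;python3 go.py 556.5 -35.8 17 -6.5
```

```text
time_s: 15.1
ee_pos: [0.5541, -0.0346, 0.0442]
tool_rot: [-2.342, -2.092, 0.001]
force: [0.7, -0.8, -0.2]
grip_width: 0.34
gripper_force: 40.3
now [554.1 -34.6  44.2] phi -6.44 tilt 0.08 q6 -0.08 t 15.1 F [ 0.7 -0.8 -0.2] grip 0.34 40.3
[556.5, -35.8, 17.0, -6.5] -> [-0.09, 0.26, 2.72] 0.001
```

```bash
python3 -m pendant '[0,0.25,1.5,0,0,0.25,2.2,0,0,0.25,2.5,0,0,0.25,2.6,0,0,0.25,2.7,0,0,0.25,2.7,0]' 10 40;python3 go.py;  python3 -m pendant '[0,0,0,0,0,0,0,0,0,0,0,0,0,0,-0.5,0,0,0,-3,0,0,0,-7,0,2,-4,-10,0,6,-8,-12,0,6,-10,-12,0,6,-10,-12,0]' 58 40;python3 go.py 507.5 350 70 -10.2
```

```text
time_s: 15.7
ee_pos: [0.5572, -0.0356, 0.0176]
tool_rot: [2.343, 2.092, 0.001]
force: [0.9, 0.8, -0.2]
grip_width: 0.339
gripper_force: 40.3
now [557.2 -35.6  17.6] phi -6.47 tilt 0.04 q6 -0.08 t 15.7 F [ 0.9  0.8 -0.2] grip 0.339 40.3
time_s: 16.7
ee_pos: [0.4604, 0.0371, 0.1385]
tool_rot: [-2.34, -2.094, 0.001]
force: [0.4, 1.3, -0.2]
grip_width: 0.579
gripper_force: 0.0
now [460.4  37.1 138.5] phi -6.34 tilt 0.09 q6 0.04 t 16.7 F [ 0.4  1.3 -0.2] grip 0.579 0.0
[507.5, 350.0, 70.0, -10.2] -> [31.62, 1.24, 6.87] 0.067
```

```bash
python3 -m pendant '[5,0.2,0,0,10,0.4,0,0,15,0.6,0,0.06,20,0.8,0,0.065,25,1,2,0.065,31.6,1.25,5,0.065,31.6,1.25,6.8,0.065,31.6,1.25,6.8,0.065,31.6,1.25,6.8,0.065,31.6,1.25,6.8,0.065]' 62 40;python3 go.py 508 350 6 -10; python3 chk.py
```

```text
time_s: 17.7
ee_pos: [0.5132, 0.347, 0.0701]
tool_rot: [2.41, 2.014, 0.001]
force: [-0.0, 0.2, 0.2]
grip_width: 0.623
gripper_force: 0.0
now [513.2 347.   70.1] phi -10.24 tilt 0.06 q6 0.66 t 17.7 F [-0.   0.2  0.2] grip 0.623 0.0
[508.0, 350.0, 6.0, -10.0] -> [0.2, -0.57, 6.41] -0.004
scene bar [192. 205.] 125 [511.9 376.2] inset-uv [-130.   404.2] [56.8 29. ] 76.8 0.0171
scene bar [208. 215.] 58 [500.6 310.6] inset-uv [-133.9  337.8] [24.5 28.7] 77.1 0.0176
scene bar [171. 225.] 305 [424.  355.7] inset-uv [-215.1  373.9] [108.3  30.5] 83.1 0.0172
scene bar [365. 229.] 354 [636.  -46.5] inset-uv [41.  -1.7] [108.1  33.3] 83.0 0.0292
scene bar [342. 246.] 409 [563.5 -36.1] inset-uv [-32.2   0.5] [107.6  46.5] 82.7 0.0293
scene inset [596.9 -41.1] [110.1 109.5] 82.5
top bar [338. 192.] 217 [633.6 -45.2] inset-uv [38.5 -0.6] [108.   30.2] 83.4 0.0291
top bar [335. 218.] 212 [555.1 -35.4] inset-uv [-40.6   0.2] [109.4  34.5] 85.2 0.0292
top bar [212. 242.] 62 [498.1 307.7] inset-uv [-136.1  334.7] [21.6 28.3] 72.8 0.0167
top inset [599.1 -41.2] [105.8  48.6] 83.9
```

```bash
python3 -m pendant '[0.2,-0.5,3,0,0.2,-0.5,5,0,0.2,-0.5,6,0,0.2,-0.5,6.4,0,0.2,-0.5,6.4,0]' 62 40; python3 -m pendant '[0,0,0,0,0,0,0,0,0,0,0,0,0,0,0,0,0,0,0,0,0,0,0,0]' 10 40;python3 go.py 600.5 -1.3 90 -96.5
```

```text
time_s: 18.3
ee_pos: [0.5085, 0.3505, 0.0058]
tool_rot: [2.411, 2.014, 0.001]
force: [0.1, 0.8, 0.1]
grip_width: 0.62
gripper_force: 0.0
time_s: 18.9
ee_pos: [0.509, 0.3512, 0.0067]
tool_rot: [2.409, 2.015, 0.004]
force: [-0.3, -1.1, 5.8]
grip_width: 0.339
gripper_force: 40.8
now [509.  351.2   6.7] phi -10.19 tilt 0.17 q6 0.67 t 18.9 F [-0.3 -1.1  5.8] grip 0.339 40.8
[600.5, -1.3, 90.0, -96.5] -> [-33.06, 15.27, -8.35] 1.506
```

```bash
python3 -m pendant '[0,0,-3,0,0,0,-6,0,0,0,-9,0,-4,1.8,-10,0.15,-8,3.7,-10,0.3,-12,5.5,-10,0.45,-16,7.4,-10,0.6,-20,9.2,-10,0.75,-24,11,-10,0.9,-28,13,-10,1.05,-31,14.3,-10,1.2,-33,15.3,-9,1.35,-33,15.3,-8,1.506,-33,15.3,-7,1.506,-33,15.3,-6,1.506,-33,15.3,-6,1.506,-33,15.3,-6,1.506]' 10 40;python3 go.py 601 -0.8 33 -96.5
```

```text
time_s: 20.6
ee_pos: [0.5998, -0.0004, 0.0651]
tool_rot: [-3.137, 0.174, 0.001]
force: [-0.8, -0.2, 0.7]
grip_width: 0.342
gripper_force: 40.0
now [ 5.998e+02 -4.000e-01  6.510e+01] phi -96.35 tilt 0.04 q6 1.56 t 20.6 F [-0.8 -0.2  0.7] grip 0.342 40.0
[601.0, -0.8, 33.0, -96.5] -> [0.13, 0.03, 3.21] 0.003
```

```bash
python3 -m pendant '[0.1,0,1.5,0.003,0.1,0,2.5,0.003,0.1,0,2.9,0.003,0.1,0,3.05,0.003,0.1,0,3.15,0.003,0.1,0,3.2,0.003,0.1,0,3.2,0.003]' 10 40;python3 go.py;  python3 -m pendant '[0,0,0,0,0,0,0,0,0,0,0,0,0,0,-0.5,0,0,0,-3,0,0,0,-7,0,3,0,-11,0,6,-4,-12,-0.15,8,-8,-12,-0.3,8,-12,-12,-0.45,8,-12,-12,-0.6,8,-12,-12,-0.75,8,-12,-12,-0.9,8,-12,-12,-1.05,8,-12,-12,-1.2,8,-12,-12,-1.35,8,-12,-12,-1.45]' 58 40;python3 go.py 424.5 355 70 -7
```

```text
time_s: 21.3
ee_pos: [0.6014, -0.0013, 0.0337]
tool_rot: [-3.136, 0.182, -0.001]
force: [-0.2, 0.8, 0.6]
grip_width: 0.339
gripper_force: 40.1
now [601.4  -1.3  33.7] phi -96.65 tilt 0.05 q6 1.57 t 21.3 F [-0.2  0.8  0.6] grip 0.339 40.1
time_s: 23.0
ee_pos: [0.6943, 0.1087, 0.1536]
tool_rot: [2.464, 1.949, 0.0]
force: [0.7, 0.4, -0.9]
grip_width: 0.582
gripper_force: 0.0
now [694.3 108.7 153.6] phi -13.29 tilt 0.01 q6 0.29 t 23.0 F [ 0.7  0.4 -0.9] grip 0.582 0.0
[424.5, 355.0, 70.0, -7.0] -> [17.76, -31.93, 8.36] -0.11
```

```bash
python3 -m pendant '[0,-4,0,0,1,-8,0,0,4,-12,0,-0.05,7,-16,0,-0.11,10,-20,2,-0.11,13,-25,3,-0.11,16,-29,5,-0.11,17.8,-32,7,-0.11,17.8,-32,8.3,-0.11,17.8,-32,8.3,-0.11,17.8,-32,8.3,-0.11,17.8,-32,8.3,-0.11]' 62 40;python3 go.py 424.5 355.5 6 -7; python3 chk.py
python3 - <<'E'
from seg import *
z=np.load('scene0.npz'); im,d,c=cap('scene'); X=cloud(d,c)
for nm,D in(('before',z['X']),('now',X)):
    Z=D[...,2]; m=(D[...,0]>.68)&(D[...,0]<.9)&(D[...,1]>.05)&(D[...,1]<.25)&(Z>.02)&(Z<.2); print(nm,m.sum(),np.median(D[m],0),D[m].min(0))
E
```

```text
time_s: 24.2
ee_pos: [0.4268, 0.3568, 0.0715]
tool_rot: [2.359, 2.074, 0.004]
force: [0.8, -0.3, 0.4]
grip_width: 0.62
gripper_force: 0.0
now [426.8 356.8  71.5] phi -7.34 tilt 0.15 q6 0.7 t 24.2 F [ 0.8 -0.3  0.4] grip 0.62 0.0
[424.5, 355.5, 6.0, -7.0] -> [-0.16, -0.23, 6.55] -0.006
scene bar [342. 236.] 679 [595.8 -39.2] inset-uv [0.3 1. ] [105.7 109.6] 83.4 0.0412
scene bar [164. 220.] 142 [426.8 380. ] inset-uv [-215.1  398.4] [56. 28.] 81.8 0.0174
scene bar [369. 232.] 266 [632.6 -59.5] inset-uv [ 39.2 -14.9] [81.5 31.1] 82.8 0.0293
scene bar [181. 231.] 70 [418.2 316.8] inset-uv [-216.5  334.6] [26.2 28.1] 81.6 0.0172
scene inset [594.5 -47.3] [ 97.  108.4] 83.6
top bar [333. 203.] 574 [594.8 -40.4] inset-uv [-0.5 -0.3] [109.2 110.6] 82.8 0.032
top bar [210. 269.] 60 [417.5 311.9] inset-uv [-216.6  329.7] [20.6 28.2] 83.5 0.0175
top inset [596.8 -56.2] [76.7 47.5] 85.8
before 2118 [0.78992143 0.12918214 0.05977813] [0.71570844 0.05039167 0.02001258]
now 2129 [0.78984261 0.12892749 0.05937307] [0.71204846 0.0500248  0.0200717 ]
```

```bash
python3 -m pendant '[-0.15,-0.2,3,-0.005,-0.15,-0.2,5,-0.005,-0.15,-0.2,6,-0.005,-0.15,-0.2,6.5,-0.005,-0.15,-0.2,6.5,-0.005]' 62 40; python3 -m pendant '[0,0,0,0,0,0,0,0,0,0,0,0,0,0,0,0,0,0,0,0,0,0,0,0]' 10 40;python3 go.py 591.5 -80.5 90 -96.5
```

```text
time_s: 24.85
ee_pos: [0.4233, 0.3555, 0.0053]
tool_rot: [-2.353, -2.081, 0.0]
force: [0.4, 1.3, 0.2]
grip_width: 0.621
gripper_force: 0.0
time_s: 25.45
ee_pos: [0.4239, 0.3562, 0.0065]
tool_rot: [2.352, 2.082, 0.004]
force: [0.9, 0.1, 6.1]
grip_width: 0.338
gripper_force: 40.8
now [423.9 356.2   6.5] phi -6.99 tilt 0.16 q6 0.7 t 25.4 F [0.9 0.1 6.1] grip 0.338 40.8
[591.5, -80.5, 90.0, -96.5] -> [-41.29, 21.96, -8.38] 1.562
```

```bash
python3 -m pendant '[0,0,-3,0,0,0,-6,0,-1,0.5,-9,0,-5,2.7,-10,0.15,-9,4.8,-10,0.3,-13,6.9,-10,0.45,-17,9,-10,0.6,-21,11.2,-10,0.75,-25,13.3,-10,0.9,-29,15.4,-10,1.05,-33,17.6,-10,1.2,-37,19.7,-10,1.35,-40,21.3,-10,1.5,-41.3,22,-9,1.562,-41.3,22,-7,1.562,-41.3,22,-6,1.562,-41.3,22,-6,1.562,-41.3,22,-6,1.562]' 10 40;python3 go.py 592 -80.2 33 -96.5
```

```text
time_s: 27.25
ee_pos: [0.5909, -0.0805, 0.0653]
tool_rot: [-3.136, 0.176, 0.001]
force: [0.5, -0.0, -0.6]
grip_width: 0.339
gripper_force: 40.0
now [590.9 -80.5  65.3] phi -96.44 tilt 0.03 q6 1.43 t 27.2 F [ 0.5 -0.  -0.6] grip 0.339 40.0
[592.0, -80.2, 33.0, -96.5] -> [0.11, -0.05, 3.23] 0.001
```

```bash
python3 -m pendant '[0.1,0,1.5,0,0.1,0,2.5,0,0.1,0,2.9,0,0.1,0,3.05,0,0.1,0,3.15,0,0.1,0,3.2,0,0.1,0,3.2,0]' 10 40;python3 go.py;  python3 -m pendant '[0,0,0,0,0,0,0,0,0,0,0,0,0,0,-0.5,0,0,0,-3,0,0,0,-7,0,-2,4,-11,0,-4,8,-15,-0.15,-6,12,-18,-0.3,-8,12,-18,-0.45,-8,12,-18,-0.6,-8,12,-18,-0.75,-8,12,-18,-0.9,-8,12,-18,-1.05,-8,12,-18,-1.2,-8,12,-18,-1.35,-8,12,-18,-1.5,-8,12,-18,-1.65,-8,12,-18,-1.69,-8,12,-18,-1.69]' 58 40;python3 go.py 492 -360 180 0.6; python3 chk.py
```

```text
time_s: 27.95
ee_pos: [0.5923, -0.0813, 0.0336]
tool_rot: [3.137, -0.178, 0.001]
force: [0.3, -0.9, -0.2]
grip_width: 0.337
gripper_force: 40.1
now [592.3 -81.3  33.6] phi -96.48 tilt 0.04 q6 1.43 t 27.9 F [ 0.3 -0.9 -0.2] grip 0.337 40.1
time_s: 29.95
ee_pos: [0.499, -0.1914, 0.2137]
tool_rot: [2.215, 2.228, 0.0]
force: [-0.6, 1.1, 0.4]
grip_width: 0.58
gripper_force: 0.0
now [ 499.  -191.4  213.7] phi 0.33 tilt 0.02 q6 -0.5 t 29.9 F [-0.6  1.1  0.4] grip 0.58 0.0
[492.0, -360.0, 180.0, 0.6] -> [-16.86, -0.8, 3.37] -0.005
scene bar [339. 226.] 349 [601.2  -2.3] inset-uv [ 1.5 38.3] [ 29.9 109.4] 83.3 0.0441
scene bar [359. 239.] 764 [595.9 -42.8] inset-uv [ 0.8 -2.5] [110.  111.6] 81.5 0.0418
scene inset [606.5 -22.9] [46.6 38.3] 80.1
top bar [336. 203.] 650 [596.  -42.1] inset-uv [ 0.8 -1.8] [110.9 115.5] 82.3 0.0414
top inset [599.1 -42.3] [48.3 46.7] 88.1
```

```bash
python3 -m pendant '[-5,-0.2,0,0,-10,-0.5,0,0,-14,-0.7,0,0,-16.8,-0.7,1,0,-16.8,-0.7,3.4,0,-16.8,-0.7,3.4,0,-16.8,-0.7,3.4,0]' 45 60;python3 go.py 493 -360 38 0.6
python3 - <<'E'
from seg import *
for n in ('top','scene'):
    z=np.load(n+'0.npz'); X=z['X']; Z=X[...,2]; g=cv2.cvtColor(z['im'],cv2.COLOR_RGB2HSV)
    m=(abs(X[...,0]-.579)<.07)&(abs(X[...,1]+.194)<.07)&(Z>.0365)&(Z<.043)
    r=rect(X,m);print(n,'holder top',np.round(r[0],1),np.round(r[1],1),round(r[2],1))
    for lo,hi in((.04,.12),(.065,.1)):
      m=(abs(X[...,0]-.493)<.025)&(abs(X[...,1]+.36)<.05)&(Z>lo)&(Z<hi); r=rect(X,m);print(n,'sign',np.round(r[0],1),np.round(r[1],1),round(r[2],1))
    m=(abs(X[...,0]-.452)<.1)&(abs(X[...,1]+.36)<.06)&(abs(Z-.0295)<.0035); r=rect(X,m);print(n,'rack',np.round(r[0],1),np.round(r[1],1),round(r[2],1))
E
```

```text
time_s: 30.75
ee_pos: [0.4927, -0.359, 0.1791]
tool_rot: [-2.214, -2.226, -0.0]
force: [-0.0, -0.6, 0.7]
grip_width: 0.449
gripper_force: 0.0
now [ 492.7 -359.   179.1] phi 0.32 tilt 0.1 q6 -0.75 t 30.8 F [-0.  -0.6  0.7] grip 0.449 0.0
[493.0, -360.0, 38.0, 0.6] -> [-0.12, 0.04, 14.11] -0.005
top holder top [ 577.5 -193.6] [81.9 43.5] 82.8
top sign [ 491.2 -358.8] [13.2 59.8] 2.3
top sign [ 491.8 -358.8] [12.2 59.6] 2.3
top rack [ 451.6 -368.4] [161.5 100.1] 0.2
scene holder top [ 578.3 -193.8] [84. 46.] 83.2
scene sign [ 492.1 -359.2] [15.2 60.4] 1.3
scene sign [ 492.1 -359.5] [15.2 60. ] 1.3
scene rack [ 452.3 -368.9] [163.  100.7] 0.7
```

```bash
python3 -m pendant '[0,0,4,-0.005,0,0,8,-0.005,0,0,11,-0.005,-0.05,0,13,-0.005,-0.05,0,13.8,-0.005,-0.05,0,14,-0.005,-0.05,0,14,-0.005]' 45 60;python3 go.py; python3 -m pendant '[0,0,0,0,0,0,0,0,0,0,0,0,0,0,0,0,0,0,0,0,0,0,0,0]' 0 60;python3 go.py 579.3 -194 100 -6.4
```

```text
time_s: 31.45
ee_pos: [0.494, -0.3603, 0.0406]
tool_rot: [2.207, 2.232, 0.0]
force: [0.1, 0.2, -0.2]
grip_width: 0.452
gripper_force: 0.0
now [ 494.  -360.3   40.6] phi 0.66 tilt 0.14 q6 -0.76 t 31.4 F [ 0.1  0.2 -0.2] grip 0.452 0.0
time_s: 32.05
ee_pos: [0.4939, -0.3607, 0.0407]
tool_rot: [2.207, 2.232, 0.0]
force: [-0.6, 0.1, 5.5]
grip_width: 0.11
gripper_force: 59.0
now [ 493.9 -360.7   40.7] phi 0.62 tilt 0.16 q6 -0.76 t 32.0 F [-0.6  0.1  5.5] grip 0.11 59.0
[579.3, -194.0, 100.0, -6.4] -> [16.56, 8.74, -5.94] 0.123
```

```bash
python3 -m pendant '[0,0,-1.5,0,0,0,-3,0,0,0,-4.5,0,2,1,-4.7,0,5,2.6,-4.7,0.04,8,4.2,-4.7,0.08,11,5.8,-4.7,0.123,14,7.4,-4.7,0.123,16.5,8.7,-4.7,0.123,16.5,8.7,-4.7,0.123,16.5,8.7,-4.7,0.123,16.5,8.7,-4.7,0.123]' 0 60;python3 go.py 579.3 -194 51 -6.4
python3 - <<'E'
from seg import *
for n in ('scene','top'):
    im,d,c=cap(n); X=cloud(d,c); Z=X[...,2]
    u,v=(412,255) if n=='scene' else (391,208)
    if n=='scene': cv2.imwrite('pics/s_sign.png',cv2.resize(im[150:330,330:520,::-1],None,fx=3,fy=3))
    else: cv2.imwrite('pics/t_sign.png',cv2.resize(im[150:270,330:450,::-1],None,fx=4,fy=4))
E
```

```text
time_s: 33.25
ee_pos: [0.5777, -0.1948, 0.0862]
tool_rot: [-2.343, -2.093, 0.001]
force: [0.1, -0.6, -0.7]
grip_width: 0.107
gripper_force: 58.4
now [ 577.7 -194.8   86.2] phi -6.44 tilt 0.04 q6 -0.33 t 33.2 F [ 0.1 -0.6 -0.7] grip 0.107 58.4
[579.3, -194.0, 51.0, -6.4] -> [0.09, 0.15, 3.52] -0.001
```

View pics/s_sign.png

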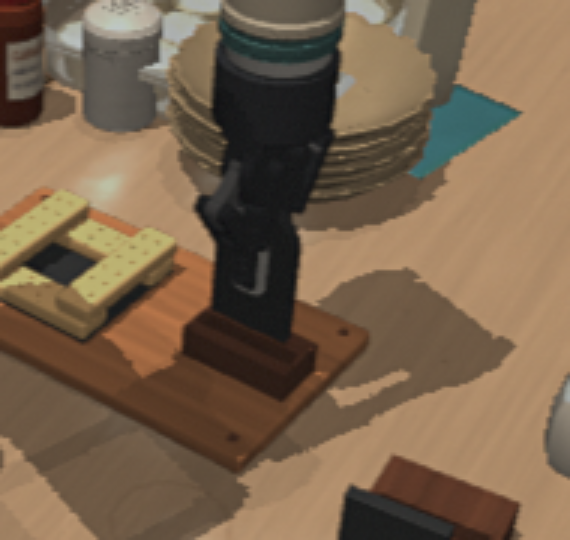

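The crop shows the sign hanging just above the holder, with its lower edge at about (255,325), in line with the slot. The crosswise stack at (80,260) is intact. I'll lower it in small steps.

```bash
python3 -m pendant '[0,0.15,0.4,0,0,0.15,0.7,0,0,0.15,1.0,0,0,0.15,1.3,0,0,0.15,1.6,0,0,0.15,1.6,0]' 0 60;python3 go.py 579.3 -194 51 -6.4
```

```text
time_s: 33.95
ee_pos: [0.5793, -0.194, 0.0697]
tool_rot: [-2.341, -2.093, 0.001]
force: [0.1, -0.4, -0.6]
grip_width: 0.111
gripper_force: 58.4
now [ 579.3 -194.    69.7] phi -6.42 tilt 0.06 q6 -0.33 t 34.0 F [ 0.1 -0.4 -0.6] grip 0.111 58.4
[579.3, -194.0, 51.0, -6.4] -> [-0.0, -0.0, 1.87] -0.0
```

No force, and the lower edge is about 5 mm inside the mouth. I'll carry on down.

```bash
python3 -m pendant '[0,0,0.4,0,0,0,0.8,0,0,0,1.2,0,0,0,1.5,0,0,0,1.7,0,0,0,1.8,0,0,0,1.85,0,0,0,1.85,0]' 0 60;python3 go.py
```

```text
time_s: 34.75
ee_pos: [0.5798, -0.1942, 0.0518]
tool_rot: [2.342, 2.094, 0.0]
force: [-0.1, 0.5, -1.4]
grip_width: 0.11
gripper_force: 58.4
now [ 579.8 -194.2   51.8] phi -6.42 tilt 0.01 q6 -0.33 t 34.8 F [-0.1  0.5 -1.4] grip 0.11 58.4
```

```bash
python3 -m pendant '[0,0,0.1,0,0,0,0.15,0,0,0,0.15,0]' 0 60;python3 go.py; python3 -m pendant '[0,0,0,0,0,0,0,0,0,0,0,0,0,0,0,0,0,0,-1,0,0,0,-4,0,0,0,-8,0,0,0,-12,0,0,-4,-16,0,0,-8,-18,0,0,-12,-18,0,0,-16,-18,0,0,-18,-18,0,0,-18,-18,0]' 45 60;python3 go.py
python3 - <<'E'
from seg import *
for n in ('scene','top'):
    im,d,c=cap(n); X=cloud(d,c); Z=X[...,2]; cv2.imwrite(f'pics/{n}_e.png',im[:,:,::-1])
    m=(abs(X[...,0]-.579)<.05)&(abs(X[...,1]+.194)<.05)&(Z>.05)&(Z<.13); r=rect(X,m);print(n,'sign',np.round(r[0],1),np.round(r[1],1),round(r[2],1),np.percentile(Z[m],99),Z[m].max())
    m=(X[...,0]>.33)&(X[...,0]<.49)&(X[...,1]>-.15)&(X[...,1]<.05)&(Z>.008)&(Z<.06)
    for mm,s,ce in comp(m,30): r=rect(X,mm); print(n,'cutter',np.round(r[0],1),np.round(r[1],1),Z[mm].max())
im,d,c=cap('scene'); cv2.imwrite('pics/se.png',cv2.resize(im[190:390,290:520,::-1],None,fx=3,fy=3))
E
```

```text
time_s: 35.05
ee_pos: [0.5799, -0.1942, 0.0507]
tool_rot: [2.342, 2.093, 0.001]
force: [-0.5, 1.2, 2.1]
grip_width: 0.113
gripper_force: 58.8
now [ 579.9 -194.2   50.7] phi -6.42 tilt 0.04 q6 -0.33 t 35.0 F [-0.5  1.2  2.1] grip 0.113 58.8
time_s: 36.45
ee_pos: [0.3981, -0.1732, 0.2313]
tool_rot: [2.343, 2.092, -0.0]
force: [0.3, -0.4, -1.0]
grip_width: 0.452
gripper_force: 0.0
now [ 398.1 -173.2  231.3] phi -6.49 tilt 0.02 q6 -0.46 t 36.5 F [ 0.3 -0.4 -1. ] grip 0.452 0.0
scene sign [ 578.6 -193.7] [62.1 15.3] 84.7 0.11445204007264971 0.11514319740574723
scene cutter [398.1 -68.4] [56.5 52.6] 0.03192473620676794Traceback (most recent call last):
  File "<stdin>", line 4, in <module>
    return _quantile_unchecked(
        a, q, axis, out, overwrite_input, method, keepdims, weights)
    return _ureduce(a,
                    func=_quantile_ureduce_func,
    ...<5 lines>...
                    overwrite_input=overwrite_input,
                    method=method)
    r = func(a, **kwargs)
    result = _quantile(arr,
                       quantiles=q,
    ...<2 lines>...
                       out=out,
                       weights=wgt)
    slices_having_nans = np.isnan(arr[-1, ...])
                                  ~~~^^^^^^^^^
IndexError: index -1 is out of bounds for axis 0 with size 0
```

The sign's top is at z 115 against the expected 116, so it is fully home. I'll move the arm clear for a last check of the stack.

```bash
python3 -m pendant '[4,0,0,0,8,0,0,0,12,0,0,0,16,0,0,0,20,0,0,0,25,0,0,0,30,0,0,0,35,0,0,0,40,0,0,0,44,0,0,0,44,0,0,0]' 45 60
python3 - <<'E'
from seg import *
from chk import U,o
T=[]
for n in ('scene','top'):
    im,d,c=cap(n); X=cloud(d,c); Z=X[...,2]; hsv=cv2.cvtColor(im,cv2.COLOR_RGB2HSV)
    b=(hsv[...,0]>18)&(hsv[...,0]<32)&(hsv[...,1]>90)&(abs(X[...,0]-.595)<.1)&(abs(X[...,1]+.04)<.1)&(Z>.02)
    uv=(X[...,:2]*1000-o)@U.T
    hi=.037
    for nm,m in (('L2+v',b&(Z>hi)&(uv[...,1]>0)),('L2-v',b&(Z>hi)&(uv[...,1]<0)),('L1+u',b&(Z<.033)&(Z>.022)&(uv[...,0]>0)),('L1-u',b&(Z<.033)&(Z>.026)&(uv[...,0]<0))):
        if m.sum()<20: print(n,nm,m.sum());continue
        if nm[1]=='2': m=m&(Z>np.median(Z[m])-.004)
        r=rect(X,m); print(n,nm,m.sum(),(U@(np.array(r[0])-o)).round(1),np.round(r[1],1),round(r[2],1),np.median(Z[m]).round(4))
    m=(abs(X[...,0]-.579)<.05)&(abs(X[...,1]+.194)<.05)&(Z>.05)&(Z<.13); r=rect(X,m);print(n,'sign',np.round(r[0],1),np.round(r[1],1),round(r[2],1),Z[m].max())
    m=(X[...,0]>.33)&(X[...,0]<.49)&(X[...,1]>-.15)&(X[...,1]<.05)&(Z>.008)&(Z<.06)
    for mm,s,ce in comp(m,30): r=rect(X,mm); print(n,'cutter',np.round(r[0],1),np.round(r[1],1),Z[mm].max())
    if n=='scene': T.append(cv2.resize(im[190:390,290:520,::-1],(460,400)))
    else: T.append(cv2.resize(im[150:300,290:410,::-1],(320,400)))
cv2.imwrite('pics/fin.png',np.hstack(T))
E
```

```text
time_s: 37.65
ee_pos: [0.4518, 0.2692, 0.2298]
tool_rot: [-2.335, -2.099, -0.005]
force: [-0.4, -0.4, 0.6]
grip_width: 0.451
gripper_force: 0.0
scene L2+v 344 [ 1.6 38.7] [ 30.1 110.4] 83.5 0.0443
scene L2-v 392 [  2.5 -41.1] [ 30.4 109.6] 83.0 0.0443
scene L1+u 133 [39.4  4.3] [40.2 28.4] 78.5 0.029
scene L1-u 204 [-39.8   1.7] [103.7  30.2] 85.7 0.0293
scene sign [ 579.6 -193.9] [61.1 16.3] 82.6 0.11713643742771773
scene cutter [398.3 -67.5] [57.5 52.5] 0.031598552943079956
top L2+v 147 [-0.1 38.1] [ 29.  108.4] 83.2 0.0449
top L2-v 159 [  0.3 -41.9] [ 29.5 108. ] 83.4 0.0442
top L1+u 80 [37.9 -1.4] [48.4 32.8] 88.0 0.0286
top L1-u 66 [-40.4   1. ] [106.7  31.1] 83.3 0.0291
top sign [ 578.2 -190.5] [64.3 13.8] 81.4 0.12054660070353929
top cutter [397.7 -67.7] [52.3 53.7] 0.03814408602351432
```

View pics/fin.png

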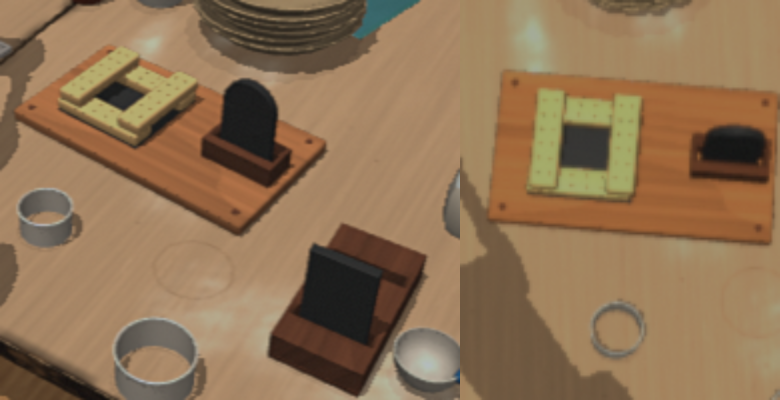

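The final picture shows the two-layer stack square on the inset, about (125,95) in the left panel, with each finger within about 2 mm of its edge. The round sign is seated in the holder at (248,130), the small cutter is flat on the worktop at (45,215), and the square sign is still in the rack.

```bash
python3 -c "
from station import manip; print(manip.sign_off())"
```

```text
the job is handed in; nothing more can be done
None
```

The job is done and handed in at about 38 s: the small cutter stands flat on the worktop, all four shortbread fingers are stacked crosswise on the inset (each within about 2 mm of its edge), and the round-topped sign is fully home in the holder; sign-off gave no verdict.

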